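Egg timer out of the latched breakfast case

ROBOT

A 6-joint arm with a two-finger parallel gripper is mounted at the origin on the work surface. World frame = base frame: x ahead of the robot, y to its left, z up, the work surface at z = 0. Lengths are in m, angles in rad, forces in N, time in s.
With the tool pointing down it reaches from about 0.325 to 0.85 m from the base axis. Payload 4.4 kg.
Tool frame: the origin (TCP) lies at the very end of the fingers, on their centre line; the grasp point (between the pads) lies 19 mm behind it (arm.pinch_z is the distance from the TCP to the grasp point, in m); z points along the fingers, y is the line along which they close (so a half turn about z gives the same grasp; the last joint's range is limited). The gripper opens to 94 mm and grips with 3 to 60 N. Pads are 16 mm wide; open, the fingers measure 119 mm over their backs; the gripper's body (75 mm by 177 mm) begins 78 mm behind the grasp point.
Start: joints at [-1.345, 0.207, 1.542, -0, 1.393, -0.15], TCP at [0.212, -0.535, 0.205] pointing down, gripper open.
Joint ranges: [-2.73, 2.73], [-0.86, 2.22], [0.23, 2.46], [-1.11, 4.25], [0.08, 2.63], [-2.82, 2.82]. Speed limits (rad/s): [2.79, 2.79, 3.14, 3.14, 3.14, 3.14].

INTERFACE

Orientations are given as a rotation vector (axis times angle).
In Python, from plant import readout, snapshot, workorder, arm gives the robot as it stands.
- The arm moves only by the tool carry_out, never from a script. Its argument "motion" is a list of rows, each a list of 2 entries, a list of its own where there are three numbers: the shift along the tool's x, y, z in m, then the turn, a rotation vector about the tool's x, y, z in degrees. In form: [[[tx, ty, tz], [ax, ay, az]], ...]. A call has 1 to 20 rows; each row is the pose to reach, as a shift and turn from the pose commanded when the call began, along the tool's axes at that moment; what a row does not reach only later rows make up. A row lasts 1/10 s, in which the tool goes at most 50 mm and 8.59 degrees, less where a joint would pass 70% of its speed; a pose out of reach is approached as far as the arm can. A call with a gripper value outside its range is refused whole. "gripper" is the finger opening in m, from 0 to 0.094, set as the call begins (left out, the last holds). The fingers move at their own pace and stop on an object; "force" is the grip in N (left out, the last holds). Time passes only in rows, so rows that repeat a pose let the fingers close. It gives the time, the measured TCP pose, the force, the opening and the grip force at its end, in the units of the state.
- readout.observe(): the state, without advancing time (a new reading comes with each control period).
- snapshot(name): name is "side" or "top"; returns a dict with "img" (480x640x3 uint8, red, green, blue), "mtx" (3x3 intrinsics, pixels), "camera_from_world" (4x4, takes a point from world to camera coordinates). Camera axes: x right, y down, z forward; pixel columns grow to the right and rows downward; lengths in m; the calibration is good to about 2 mm. A picture is of the moment at which its call begins. There is no depth.
- workorder.finish_job(): hands the job in; it is judged then, once.
The state is a dict: "clock": time; "joints": joint angles; "dq": joint speeds; "joint_torque": joint torques, N m; "position": TCP position; "eef_rot": TCP orientation; "contact_force": force on the tool from outside, world axes, zero at the start; "torque": the same for the moment, N m; "opening": opening from 0.0 (shut) to 1.0 (fully open); "grasp_force": force on a finger pad.
Only numpy, scipy, OpenCV 4.12 (cv2) and the standard library are available. Lean on these libraries where they do the work, as an engineer would, in place of code of your own. Each camera call takes 0.05 s, during which the arm holds its last target. There are 200 camera calls.

TASK

The egg timer is shut inside the plywood breakfast case. Turn the latch knob on the lid a quarter turn, swing the lid up so that it stands open, take out the egg timer and stand it upright in the middle of the round cork mat, then shut the lid fully and turn the latch back so that the case is locked again. Leave the pepper pot in its place in the case, and do not disturb the milk jug, the crispbread basket or the flask.

Things in the scene. Friction and masses are not known exactly. Their poses are not given: they have to be found in the camera images.
- case: Plywood case fixed to the table: 200 (x) by 240 (y) by 85 mm high without lid; walls 8, floor 6 mm. Origin: centre of underside; x points from latch side (front) to hinge side, z up. A divider along x at y = 0, 45 mm high above the floor, makes two compartments 184 by 109 mm: timer in one, pepper pot in the other, either way round. A 10 mm deep strike sits inside mid front wall under the lid.
- lid (a joint): Lid angle, rad: 0 shut, grows as its front edge swings up towards the hinge side; stop at 1.75. A 200 by 240 by 10 mm panel lying on the rim (underside 85 mm, top 95 mm above the table), hinged along its far lower edge. Stiff hinge: it stays where it is left; lifting takes about 7 N at the latch bar, closing less. Locked, it gives only about 0.02 rad.
- lid_hinge (a point): Middle of the hinge line, on the case at (100, 0, 85) mm in the case's frame, with the case's axes; the hinge line runs along its y. It does not move with the lid.
- latch (a joint): Turn of the latch knob in the lid, rad: 0 locked, 1.571 (stop) open; grows clockwise seen from above the lid. It starts at 0 to 0.2. The cam under the lid is clear of the strike from about 1.3. It turns stiffly (0.08 N m) and stays where it is left. Below 0.35 it counts as locked.
- latch_bar (a point): Middle of the steel knob's bow: a round bar 14 mm thick, 62 mm long, on two posts (34 mm clear between them), centre line 40 mm above the lid's top, on a 52 mm round plate 6 mm thick. x: along the bar (across the hinge line when locked, along it when open), z: away from the lid and turning axis. 172 mm from the hinge line, 50 mm above the lid's underside. The round bar can pivot in the fingers.
- timer: Aluminium egg timer, loose, 0.11 to 0.22 kg: an upright cylinder 54 mm across and 42 mm high, then a shoulder up to 48 mm and a small pointer ridge up to 54 mm. Origin: centre of its underside; z up. It stands on the case's floor.
- mat: Round cork mat, fixed on the table, 90 mm across and 8 mm thick. Origin: centre of its underside. Its x points towards the jug.
- pepper: Aluminium pepper pot standing in the other compartment, slimmer: 38 mm across, 56 mm high. Origin: centre of its underside. To be left there.
- jug: White ceramic milk jug standing beside the mat, 84 mm across, 140 mm high, its handle reaching 75 mm from the axis along its x, away from the mat. Origin: centre of its underside. To be left alone.
- basket: White plastic weave basket with crispbread, 110 (x) by 180 (y) by 60 mm high, crispbread up to 66 mm; stands on the mat's other side from the jug. Origin: centre of its underside. To be left alone.
- flask: Steel vacuum flask with black cap, 72 mm across, 220 mm high, standing between case and mat, farther out. Origin: centre of its underside. To be left alone.
Mind the look-alikes: they are no part of the job. There is more than one size of the mat; the one meant has the size given above.

How it is judged:
On the way, in this order (a step that is already met when the one before it is completed fails the run):
1. the latch is turned a quarter turn (value of joint latch above 1.2 rad), for 0.1 s.
2. the lid stands open (value of joint lid above 1.2 rad), for 0.2 s.
3. the egg timer stands on the mat, let go (horizontal distance between timer and mat below 0.02 m and z of timer in the frame of mat between 0.003 and 0.013 m and angle between timer's own z axis and vertical below 0.1 rad and linear speed of timer below 0.03 m/s and contact force between the fingers and timer below 0.2 N), for 0.2 s.
At the end, for the whole second after the job is handed in: The egg timer stands upright (within 0.1 rad) and still on the cork mat, its centre within 20 mm of the mat's; the lid is shut (below 0.03 rad) and the latch turned back (below 0.35 rad); the pepper pot is within 30 mm of where it was in the case (horizontal distance between timer and mat below 0.02 m and z of timer in the frame of mat between 0.003 and 0.013 m and angle between timer's own z axis and vertical below 0.1 rad and linear speed of timer below 0.03 m/s and value of joint lid below 0.03 rad and value of joint latch below 0.35 rad and distance of pepper from where it was at the start of the episode below 0.03 m); the robot touches nothing.
It fails at once if the milk jug was shifted more than 30 mm or tipped (distance of jug from where it was at the start of the episode above 0.03 m or angle between jug's own z axis and vertical above 0.3 rad).
It fails at once if the crispbread basket was shifted more than 30 mm or tipped (distance of basket from where it was at the start of the episode above 0.03 m or angle between basket's own z axis and vertical above 0.3 rad).
It fails at once if the flask was shifted more than 30 mm or tipped (distance of flask from where it was at the start of the episode above 0.03 m or angle between flask's own z axis and vertical above 0.3 rad).
It fails at once if the pepper pot was shifted more than 30 mm or tipped (distance of pepper from where it was at the start of the episode above 0.03 m or angle between pepper's own z axis and vertical above 0.3 rad).
It also fails if it takes over 72 s, if anything falls off the work surface, if the arm or the gripper's body presses on something with over 40 N, if the wrist force passes 120 N, or if a joint passes its speed limit or range.

## Working session

There is one attempt and no reset: what is moved stays moved. The work goes in short steps, Python scripts to look and compute and a tool call to move; the robot and the scene stay as the last step left them, time stands still between calls to the robot, and variables do not carry over. Pictures are saved under pics/ and viewed, at most 10 in all, crops included, and the job is handed in when it is done.

Besides the shell and the picture viewer there is one more tool, called by a JSON object that holds its "name" and its "arguments". carry_out: Moves the arm, as the interface text tells. Its arguments: {"type":"object","properties":{"motion":{"type":"array"},"gripper":{"type":"number"},"force":{"type":"number"}},"required":["motion"]}

```bash
ls; mkdir -p pics
python3 - <<'E'
from plant import readout, snapshot, arm
import cv2,numpy as np
np.set_printoptions(precision=4,suppress=True)
for n in("top","side"):
    s=snapshot(n); cv2.imwrite(f"pics/{n}0.png",s["img"][:,:,::-1]); print(n,s["mtx"],s["camera_from_world"])
print(readout.observe()); print([a for a in dir(arm) if a[0]!='_'])
E
```

```text
pics
top [[508.8604   0.     318.5665]
 [  0.     508.8604 236.6185]
 [  0.       0.       1.    ]] [[-0.0288 -0.9996 -0.0045  0.0164]
 [-0.9932  0.0292 -0.1125  0.5173]
 [ 0.1125  0.0012 -0.9936  1.0516]
 [ 0.      0.      0.      1.    ]]
side [[549.0649   0.     322.4731]
 [  0.     549.0649 228.3795]
 [  0.       0.       1.    ]] [[-0.896  -0.4439  0.0103  0.4401]
 [-0.307   0.6024 -0.7368  0.2328]
 [ 0.3209 -0.6634 -0.676   0.8012]
 [ 0.      0.      0.      1.    ]]
{'clock': 0.1, 'joints': array([-1.3445,  0.2073,  1.5428, -0.    ,  1.3935, -0.1505]), 'dq': array([-0.0004, -0.0016, -0.0023,  0.001 ,  0.0006, -0.0002]), 'joint_torque': array([ -0.0006, -37.1864, -28.2294,   0.07  ,   0.0311,  -0.0001]), 'position': array([ 0.2114, -0.534 ,  0.2044]), 'eef_rot': array([-3.084 , -0.588 ,  0.0001]), 'contact_force': array([-0.6646,  0.296 , -0.3572]), 'torque': array([ 0.0111, -0.0043,  0.0553]), 'grasp_force': 0.0, 'opening': 0.9977949107262549}
['IKError', 'pinch_z']
```

View pics/top0.png

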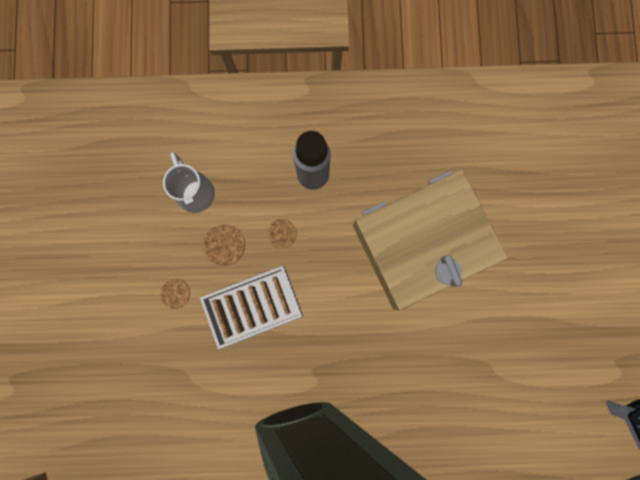

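View pics/side0.png

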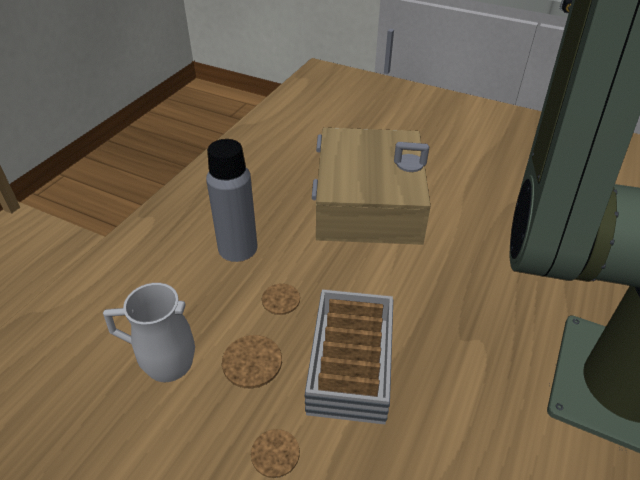

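The top view shows the lid corners at about (355,222), (462,171), (507,257) and (398,309), the knob at (450,271), and the 90 mm mat at (224,244), with smaller look-alike mats beside it. The side view shows the knob at (411,155), the flask, jug and basket. I'll fit the case pose and overlay it as a check.

```bash
cat > h.py <<'E'
from plant import readout, snapshot, arm
import cv2,numpy as np
from scipy.spatial.transform import Rotation as R
from scipy.optimize import least_squares
np.set_printoptions(precision=4,suppress=True)
def proj(s,P):
    c=np.c_[np.atleast_2d(P),np.ones(len(np.atleast_2d(P)))]@s["camera_from_world"].T
    q=c[:,:3]@s["mtx"].T; return q[:,:2]/q[:,2:]
def unproj(s,uv,z):
    T=s["camera_from_world"]; d=T[:3,:3].T@np.linalg.solve(s["mtx"],[*uv,1]); o=-T[:3,:3].T@T[:3,3]
    return o+d*(z-o[2])/d[2]
def case(p,P):   # p=(x,y,yaw)
    return np.atleast_2d(P)@R.from_euler('z',p[2]).as_matrix().T+[p[0],p[1],0]
E
python3 - <<'E'
from h import *
t=snapshot("top"); s=snapshot("side")
for uv in [(355,222),(462,171),(507,257),(398,309)]: print(unproj(t,uv,.095))
C=np.array([[.1,.12,.095],[.1,-.12,.095],[-.1,-.12,.095],[-.1,.12,.095]])
tu=np.array([(355,221),(462,171),(507,257),(397,306)]); 
f=lambda p:(proj(t,case(p,C))-tu).ravel()
r=least_squares(f,[.5,-.2,.3]); p=r.x; print(p,r.fun)
# side
su=np.array([(317,205),(326,128),(420,131),(428,207)])
print(proj(s,case(p,C))-su)
# mat by colour blob
for n,cam in(("t",t),("s",s)):
    hsv=cv2.cvtColor(cam["img"],cv2.COLOR_RGB2HSV)
    print(n,hsv[244,224] if n=="t" else hsv[360,252])
for cam,uv in((t,(224,244.5)),(s,(252,359.5))): print("mat",unproj(cam,uv,.008))
for cam,uv in((t,(312,147)),(s,(226,155))): print("flask",unproj(cam,uv,.22))
for cam,uv in((t,(182,183)),(s,(153,303))): print("jug",unproj(cam,uv,.14))
for uv in((201,298),(286,267),(301,317),(219,347)): print("basket",unproj(t,uv,.06))
K=[[-.072,0,.101],[-.072,0,.135]]
print("knob", proj(t,case(p,K)),proj(s,case(p,K)))
def crop(cam,c,w,name):
    im=cam["img"][:,:,::-1].copy(); x,y=c; k=5
    im=cv2.resize(im[y:y+w,x:x+w],None,fx=400/w,fy=400/w,interpolation=cv2.INTER_CUBIC)
    for P,col in((C,(0,0,255)),(np.array(C)-[0,0,.095],(255,0,0))):
        q=(proj(cam,case(p,P))-[x,y]+.5)*400/w
        cv2.polylines(im,[q.astype(int)],True,col,1)
    for q in (proj(cam,case(p,K))-[x,y]+.5)*400/w: cv2.circle(im,tuple(q.astype(int)),3,(0,255,0),-1)
    return im
cv2.imwrite("pics/c1.png",np.hstack([crop(t,(350,160),160,''),crop(s,(305,110),140,'')]))
E
```

```text
[ 0.5374 -0.0724  0.095 ]
[ 0.635  -0.2923  0.095 ]
[ 0.4585 -0.3708  0.095 ]
[ 0.3628 -0.1503  0.095 ]
[ 0.5006 -0.221   0.4051] [-0.6851 -2.8651 -0.3473 -2.3279  0.0526  1.2686  0.9512  3.6938]
[[-3.5844 -3.8453]
 [-4.8116 -0.874 ]
 [-1.7211 -0.1276]
 [ 0.4599 -0.8841]]
t [ 15 132 141]
s [ 16 120 123]
mat [0.5088 0.2064 0.008 ]
mat [0.5063 0.2069 0.008 ]
flask [0.657  0.0082 0.22  ]
flask [0.6466 0.0251 0.22  ]
jug [0.6169 0.2617 0.14  ]
jug [0.6141 0.2624 0.14  ]
basket [0.3953 0.2444 0.06  ]
basket [0.4534 0.0699 0.06  ]
basket [0.3512 0.0416 0.06  ]
basket [0.2962 0.2084 0.06  ]
knob [[447.1883 270.8043]
 [451.6061 269.9857]] [[408.4804 162.1104]
 [410.6186 147.0541]]
```

View pics/c1.png

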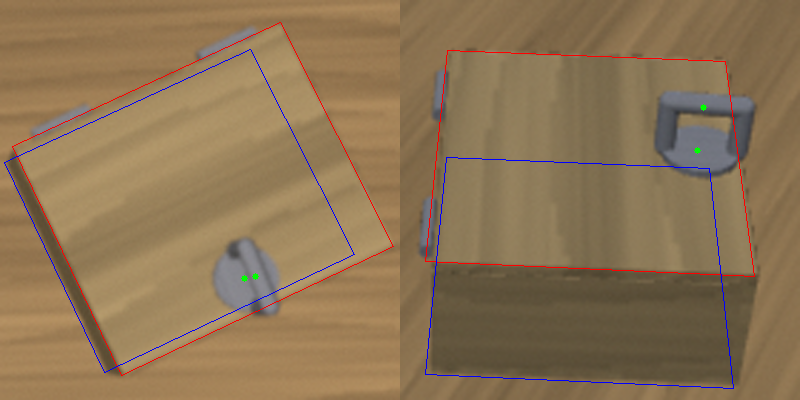

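The overlay shows the fit within about 2 px; the bar centre is at about (453,271) in top and (412,146) in side. I'll refine the fit with the bar ends and work out the first move.

```bash
cat >> h.py <<'E'
def move(target,yaw_x=None,Rt=None):
    """shift and turn (tool axes) to TCP target with tool down, tool x at world yaw yaw_x"""
    o=readout.observe(); R0=R.from_rotvec(o["eef_rot"])
    if Rt is None: Rt=R.from_euler('z',yaw_x)*R.from_rotvec([np.pi,0,0])
    print("shift mm",R0.inv().apply(np.array(target)-o["position"])*1e3,"turn deg",np.degrees((R0.inv()*Rt).as_rotvec()))
E
python3 - <<'E'
from h import *
t=snapshot("top"); s=snapshot("side")
C=np.array([[.1,.12,.095],[.1,-.12,.095],[-.1,-.12,.095],[-.1,.12,.095]])
tu=np.array([(355,221),(462,170.5),(506.5,257),(397,307)])
su=np.array([(315.5,202),(322,128.5),(419.5,132),(429,206)])
kt=np.array([[446,257],[458,284]])+0.; ks=np.array([[395.5,145],[428.5,146.6]])
def bar(p): 
    c,d=np.cos(-p[3]),np.sin(-p[3]); m=np.array([-.072,0,.135]); v=.031*np.array([c,d,0])
    return case(p,[m+v,m-v])
def f(p):
    b=bar(p)
    return np.r_[(proj(t,case(p,C))-tu).ravel()*.6,(proj(s,case(p,C))-su).ravel()*.4,(proj(t,b)-kt).ravel(),(proj(s,b)-ks).ravel()]
r=least_squares(f,[.5,-.22,.4,.1],loss='soft_l1'); p=r.x; print(p,r.fun)
b=bar(p); print("bar",b,b.mean(0))
# direct triangulation of bar centre
m=least_squares(lambda X:np.r_[proj(t,X)[0]-kt.mean(0),proj(s,X)[0]-ks.mean(0)],b.mean(0)); print("tri",m.x,m.fun)
o=readout.observe(); Rm=R.from_rotvec(o["eef_rot"]).as_matrix(); print("toolx yaw",np.arctan2(Rm[1,0],Rm[0,0]))
move([*b.mean(0)[:2],.20],p[2]-p[3]); move([*b.mean(0)[:2],.20],p[2]-p[3]+np.pi)
E
```

```text
[ 0.4989 -0.2217  0.4105  0.0615] [-0.244  -0.9869 -0.1978 -0.7179  0.6348  1.0187  1.0431  2.2392 -0.2787
 -0.2334 -0.1027 -0.4831 -0.2658 -0.4968  0.3438 -0.0063 -0.2494 -1.3706
  0.7122  2.0241 -0.7364  0.7861  0.0026  1.5804]
bar [[ 0.462  -0.2398  0.135 ]
 [ 0.4038 -0.261   0.135 ]] [ 0.4329 -0.2504  0.135 ]
tri [ 0.4328 -0.2494  0.1384] [ 0.0971  0.2952 -0.3013 -0.03  ]
toolx yaw 0.3767617751670191
shift mm [ 310.346  -182.5698    5.2331] turn deg [-0.0444 -0.0081  1.5902]
shift mm [ 310.346  -182.5698    5.2331] turn deg [   0.0126   -0.0691 -178.4098]
```

{"name": "carry_out", "arguments": {"motion": [[[0.31, -0.1825, 0.005], [0, 0, 1.6]], [[0.31, -0.1825, 0.005], [0, 0, 1.6]], [[0.31, -0.1825, 0.005], [0, 0, 1.6]], [[0.31, -0.1825, 0.005], [0, 0, 1.6]], [[0.31, -0.1825, 0.005], [0, 0, 1.6]], [[0.31, -0.1825, 0.005], [0, 0, 1.6]], [[0.31, -0.1825, 0.005], [0, 0, 1.6]], [[0.31, -0.1825, 0.005], [0, 0, 1.6]], [[0.31, -0.1825, 0.005], [0, 0, 1.6]], [[0.31, -0.1825, 0.005], [0, 0, 1.6]], [[0.31, -0.1825, 0.005], [0, 0, 1.6]], [[0.31, -0.1825, 0.005], [0, 0, 1.6]]], "gripper": 0.06}}

```text
clock: 1.5
position: [0.4319, -0.2523, 0.2004]
eef_rot: [3.095, 0.541, -0.0]
contact_force: [-0.3, 0.1, 0.0]
opening: 0.638
grasp_force: 0.0
```

Run:
```python
from h import *
move([.4329,-.250,.118],.349)
print(readout.observe()["joints"])
```

```text
shift mm [ 1.7702 -1.7954 82.4253] turn deg [ 0.0041  0.015  -0.1571]
[-0.7017  0.0509  1.7271 -0.0003  1.3637  0.5229]
```

{"name": "carry_out", "arguments": {"motion": [[[0.002, -0.002, 0.03], [0, 0, 0]], [[0.002, -0.002, 0.06], [0, 0, 0]], [[0.002, -0.002, 0.082], [0, 0, 0]], [[0.002, -0.002, 0.082], [0, 0, 0]]]}}

```text
clock: 1.9
position: [0.4308, -0.2473, 0.115]
eef_rot: [-3.089, -0.541, 0.008]
contact_force: [0.6, 0.2, 0.1]
opening: 0.639
grasp_force: 0.0
```

{"name": "carry_out", "arguments": {"motion": [[[0, 0, 0], [0, 0, 0]], [[0, 0, 0], [0, 0, 0]], [[0, 0, 0], [0, 0, 0]], [[0, 0, 0], [0, 0, 0]], [[0, 0, 0], [0, 0, 0]]], "gripper": 0, "force": 25}}

```text
clock: 2.4
position: [0.4343, -0.2487, 0.1192]
eef_rot: [3.093, 0.545, 0.001]
contact_force: [-1.4, 1.0, -0.8]
opening: 0.25
grasp_force: 0.0
```

Run:
```python
from h import *
o=readout.observe(); print(o)
t=snapshot("top");s=snapshot("side")
a=cv2.resize(t["img"][200:330,370:520],(400,347)); b=cv2.resize(s["img"][90:220,330:480],(400,347))
cv2.imwrite("pics/g1.png",np.hstack([a,b])[:,:,::-1])
```

```text
{'clock': 2.4, 'joints': array([-0.6931,  0.1392,  1.8106,  0.    ,  1.1904,  0.5287]), 'dq': array([ 0.0002,  0.0056,  0.0053, -0.0003, -0.0006,  0.0004]), 'joint_torque': array([ -0.0398, -31.5909, -25.5876,   0.065 ,  -0.0324,   0.0002]), 'position': array([ 0.4343, -0.2487,  0.1192]), 'eef_rot': array([3.0928, 0.5452, 0.0015]), 'contact_force': array([-1.3981,  1.0396, -0.7614]), 'torque': array([-0.017 ,  0.0234,  0.009 ]), 'grasp_force': 0.0, 'opening': 0.25003686929360197}
```

View pics/g1.png

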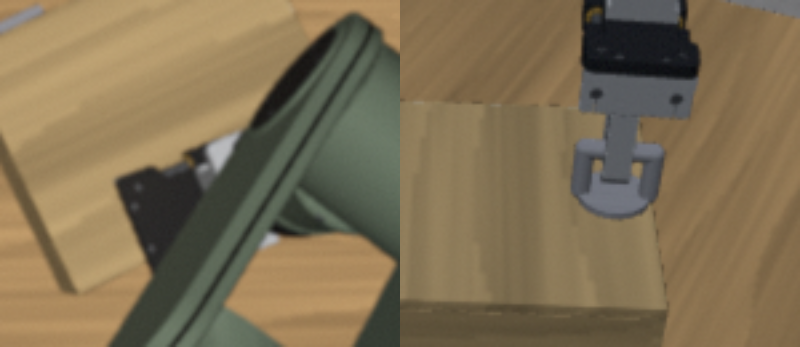

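Side view: the fingers straddle the bow centrally between the posts (crop ~(618,160)); they are still closing.

{"name": "carry_out", "arguments": {"motion": [[[0, 0, 0], [0, 0, 0]], [[0, 0, 0], [0, 0, 0]], [[0, 0, 0], [0, 0, 0]], [[0, 0, 0], [0, 0, 0]]]}}

```text
clock: 2.9
position: [0.4352, -0.2512, 0.1192]
eef_rot: [3.088, 0.544, 0.003]
contact_force: [2.6, -6.3, -2.8]
opening: 0.14
grasp_force: 25.0
```

{"name": "carry_out", "arguments": {"motion": [[[0, 0, 0], [0, 0, 7]], [[0, 0, 0], [0, 0, 14]], [[0, 0, 0], [0, 0, 21]], [[0, 0, 0], [0, 0, 28]], [[0, 0, 0], [0, 0, 35]], [[0, 0, 0], [0, 0, 42]], [[0, 0, 0], [0, 0, 49]], [[0, 0, 0], [0, 0, 56]], [[0, 0, 0], [0, 0, 63]], [[0, 0, 0], [0, 0, 70]], [[0, 0, 0], [0, 0, 77]], [[0, 0, 0], [0, 0, 83]], [[0, 0, 0], [0, 0, 86]], [[0, 0, 0], [0, 0, 86]], [[0, 0, 0], [0, 0, 86]]]}}

```text
clock: 4.4
position: [0.4342, -0.2536, 0.1193]
eef_rot: [2.628, -1.706, 0.011]
contact_force: [-1.2, -11.9, -4.6]
opening: 0.144
grasp_force: 25.0
```

Run:
```python
from h import *
o=readout.observe(); print(o)
Rm=R.from_rotvec(o["eef_rot"]).as_matrix(); yx=np.arctan2(Rm[1,0],Rm[0,0]); print("toolx yaw",yx,"case x yaw + pi/2 would be",yx+1.571)
```

```text
{'clock': 4.4, 'joints': array([-0.6959,  0.1405,  1.8089, -0.0078,  1.1845,  2.0297]), 'dq': array([ 0.0005, -0.0014,  0.0008, -0.0003, -0.001 , -0.0023]), 'joint_torque': array([  5.5356, -32.6229, -23.1999,   2.9353,   2.125 ,   0.0419]), 'position': array([ 0.4342, -0.2536,  0.1193]), 'eef_rot': array([ 2.628 , -1.7065,  0.0106]), 'contact_force': array([ -1.1888, -11.9105,  -4.5987]), 'torque': array([-2.0486,  0.1894, -0.0146]), 'grasp_force': 24.99550223350525, 'opening': 0.14408512023865952}
toolx yaw -1.1518072761331335 case x yaw + pi/2 would be 0.41919272386686646
```

Latch angle ≈1.56 by the tool yaw. Now I'll compute the lid arc: the tool stays vertical and the bar pivots in the pads.

```bash
cat >> h.py <<'E'
def arc(th0,th1,n,comp=(0,0)):
    "shifts (tool y=-case x, z down) of the bar from lid angle th0 to th1"
    r=np.hypot(.172,.05); a=np.arctan2(.05,-.172)
    q=lambda t:r*np.array([np.cos(a-t),np.sin(a-t)])
    out=[]
    for i in range(1,n+1):
        k=i/n; d=q(th0+(th1-th0)*k)-q(th0)
        out.append([[round(comp[0]*min(1,3*k),3),round(-d[0]+comp[1]*min(1,3*k),4),round(-d[1],4)],[0,0,0]])
    return out
E
python3 - <<'E'
from h import *
print(arc(0,.8,14,(.004,.0015))); print(arc(.8,1.55,14))
E
```

```text
[[[0.001, np.float64(-0.0028), np.float64(-0.0097)], [0, 0, 0]], [[0.002, np.float64(-0.0062), np.float64(-0.0193)], [0, 0, 0]], [[0.003, np.float64(-0.0101), np.float64(-0.0286)], [0, 0, 0]], [[0.003, np.float64(-0.0145), np.float64(-0.0377)], [0, 0, 0]], [[0.004, np.float64(-0.0196), np.float64(-0.0464)], [0, 0, 0]], [[0.004, np.float64(-0.0253), np.float64(-0.0549)], [0, 0, 0]], [[0.004, np.float64(-0.0315), np.float64(-0.063)], [0, 0, 0]], [[0.004, np.float64(-0.0382), np.float64(-0.0708)], [0, 0, 0]], [[0.004, np.float64(-0.0453), np.float64(-0.0781)], [0, 0, 0]], [[0.004, np.float64(-0.0529), np.float64(-0.0851)], [0, 0, 0]], [[0.004, np.float64(-0.0608), np.float64(-0.0916)], [0, 0, 0]], [[0.004, np.float64(-0.069), np.float64(-0.0976)], [0, 0, 0]], [[0.004, np.float64(-0.0776), np.float64(-0.1032)], [0, 0, 0]], [[0.004, np.float64(-0.0865), np.float64(-0.1082)], [0, 0, 0]]]
[[[0.0, np.float64(-0.0086), np.float64(-0.0043)], [0, 0, 0]], [[0.0, np.float64(-0.0174), np.float64(-0.0081)], [0, 0, 0]], [[0.0, np.float64(-0.0264), np.float64(-0.0114)], [0, 0, 0]], [[0.0, np.float64(-0.0356), np.float64(-0.0142)], [0, 0, 0]], [[0, np.float64(-0.0449), np.float64(-0.0166)], [0, 0, 0]], [[0, np.float64(-0.0543), np.float64(-0.0184)], [0, 0, 0]], [[0, np.float64(-0.0638), np.float64(-0.0198)], [0, 0, 0]], [[0, np.float64(-0.0733), np.float64(-0.0206)], [0, 0, 0]], [[0, np.float64(-0.0829), np.float64(-0.0209)], [0, 0, 0]], [[0, np.float64(-0.0925), np.float64(-0.0207)], [0, 0, 0]], [[0, np.float64(-0.1021), np.float64(-0.02)], [0, 0, 0]], [[0, np.float64(-0.1116), np.float64(-0.0188)], [0, 0, 0]], [[0, np.float64(-0.121), np.float64(-0.017)], [0, 0, 0]], [[0, np.float64(-0.1304), np.float64(-0.0148)], [0, 0, 0]]]
```

{"name": "carry_out", "arguments": {"motion": [[[0.001, -0.003, -0.01], [0, 0, 0]], [[0.002, -0.006, -0.019], [0, 0, 0]], [[0.003, -0.01, -0.029], [0, 0, 0]], [[0.003, -0.0145, -0.038], [0, 0, 0]], [[0.004, -0.0195, -0.0465], [0, 0, 0]], [[0.004, -0.025, -0.055], [0, 0, 0]], [[0.004, -0.0315, -0.063], [0, 0, 0]], [[0.004, -0.038, -0.071], [0, 0, 0]], [[0.004, -0.045, -0.078], [0, 0, 0]], [[0.004, -0.053, -0.085], [0, 0, 0]], [[0.004, -0.061, -0.0915], [0, 0, 0]], [[0.004, -0.069, -0.0975], [0, 0, 0]], [[0.004, -0.0775, -0.103], [0, 0, 0]], [[0.004, -0.0865, -0.108], [0, 0, 0]], [[0.004, -0.0865, -0.108], [0, 0, 0]]], "force": 35}}

```text
clock: 5.9
position: [0.5117, -0.2201, 0.2299]
eef_rot: [2.626, -1.707, -0.002]
contact_force: [-12.1, -4.5, 15.0]
opening: 0.139
grasp_force: 35.0
```

Run:
```python
from h import *
o=readout.observe(); print(o)
d=o["position"]-[.4342,-.2536,.1193]; print("along case x",d@[.917,.399,0],"y",d@[-.399,.917,0],"z",d[2])
```

```text
{'clock': 5.9, 'joints': array([-0.5556,  0.1524,  1.5538, -0.0098,  1.437 ,  2.1693]), 'dq': array([-0.0052, -0.0084,  0.0093,  0.0079, -0.0095, -0.0068]), 'joint_torque': array([  5.017 , -27.3483, -25.7571,   3.4987,  -2.8968,   0.0199]), 'position': array([ 0.5117, -0.2201,  0.2299]), 'eef_rot': array([ 2.6259, -1.7068, -0.0023]), 'contact_force': array([-12.0995,  -4.5342,  15.0362]), 'torque': array([-0.8279,  2.5809, -0.0737]), 'grasp_force': 35.007367730140686, 'opening': 0.1391737615666054}
along case x 0.08444504283451788 y -0.00022286572225535108 z 0.1106219628187828
```

The lid pushes outward with about 19 N, so the commanded radius is a bit small. I'll add about 4 mm outward on the next part.

{"name": "carry_out", "arguments": {"motion": [[[0, -0.0075, -0.006], [0, 0, 0]], [[0, -0.016, -0.011], [0, 0, 0]], [[0, -0.025, -0.015], [0, 0, 0]], [[0, -0.034, -0.018], [0, 0, 0]], [[0, -0.0435, -0.0205], [0, 0, 0]], [[0, -0.053, -0.0225], [0, 0, 0]], [[0, -0.063, -0.024], [0, 0, 0]], [[0, -0.0725, -0.0245], [0, 0, 0]], [[0, -0.0825, -0.025], [0, 0, 0]], [[0, -0.0925, -0.0245], [0, 0, 0]], [[0, -0.102, -0.024], [0, 0, 0]], [[0, -0.1115, -0.0225], [0, 0, 0]], [[0, -0.121, -0.021], [0, 0, 0]], [[0, -0.13, -0.019], [0, 0, 0]], [[0, -0.13, -0.019], [0, 0, 0]]]}}

```text
clock: 7.4
position: [0.634, -0.1662, 0.2461]
eef_rot: [2.631, -1.71, 0.006]
contact_force: [1.6, -5.0, 0.6]
opening: 0.138
grasp_force: 35.0
```

Run:
```python
from h import *
o=readout.observe(); print(o)
d=o["position"]-[.4342,-.2536,.1193]; print("along case x",d@[.917,.399,0],"y",d@[-.399,.917,0],"z",d[2])
t=snapshot("top");s=snapshot("side")
a=cv2.resize(t["img"][80:320,320:540],(367,400)); b=cv2.resize(s["img"][20:270,250:500],(400,400))
cv2.imwrite("pics/o1.png",np.hstack([a,b])[:,:,::-1])
```

```text
{'clock': 7.4, 'joints': array([-0.3862,  0.3489,  1.2788, -0.004 ,  1.5111,  2.3375]), 'dq': array([-0.0049, -0.0096,  0.0124,  0.0108, -0.0122, -0.0076]), 'joint_torque': array([  3.2019, -43.2902, -27.6442,   1.4845,   0.7703,   0.0374]), 'position': array([ 0.634 , -0.1662,  0.2461]), 'eef_rot': array([ 2.6312, -1.7101,  0.0055]), 'contact_force': array([ 1.603 , -4.9919,  0.6426]), 'torque': array([-0.9591, -0.0119, -0.0215]), 'grasp_force': 34.99907970428467, 'opening': 0.13810985511495583}
along case x 0.21810000682775293 y 0.0003790622349427348 z 0.12680985798247185
```

View pics/o1.png

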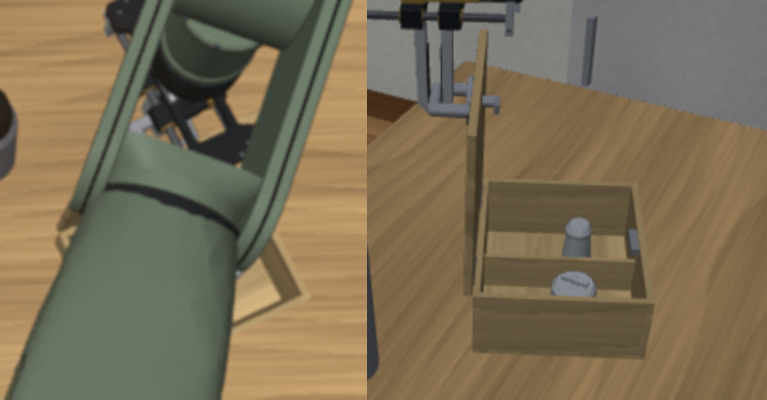

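Side view: the lid stands nearly vertical, the timer is in the near (+y) compartment at about side pixel (379,198), and the pepper pot is in the far one at (381,165). Releasing the bar and rising.

{"name": "carry_out", "arguments": {"motion": [[[0, 0, 0], [0, 0, 0]], [[0, 0, 0], [0, 0, 0]], [[0, 0, 0], [0, 0, 0]], [[0, 0, -0.03], [0, 0, 0]], [[0, 0, -0.06], [0, 0, 0]], [[0, 0, -0.09], [0, 0, 0]], [[0, 0.05, -0.1], [0, 0, 0]], [[0, 0.1, -0.1], [0, 0, 0]], [[0, 0.15, -0.1], [0, 0, 0]], [[0, 0.2, -0.1], [0, 0, 0]], [[0, 0.25, -0.1], [0, 0, 0]], [[0, 0.3, -0.1], [0, 0, 0]], [[0, 0.3, -0.1], [0, 0, 0]]], "gripper": 0.034}}

```text
clock: 8.8
position: [0.3552, -0.2875, 0.3457]
eef_rot: [2.627, -1.719, -0.001]
contact_force: [1.0, 0.2, 1.0]
opening: 0.364
grasp_force: 0.0
```

Run:
```python
from h import *
o=readout.observe(); print(o["position"],o["contact_force"],o["opening"],o["joints"])
t=snapshot("top");s=snapshot("side")
a=cv2.resize(t["img"][140:340,320:520],(400,400)); b=cv2.resize(s["img"][110:260,300:450],(400,400))
cv2.imwrite("pics/o2.png",np.hstack([a,b])[:,:,::-1])
```

```text
[ 0.3552 -0.2875  0.3457] [0.998  0.1638 0.9994] 0.3635026013271242 [-0.8691 -0.1265  1.6028 -0.0016  1.6652  1.8605]
```

View pics/o2.png

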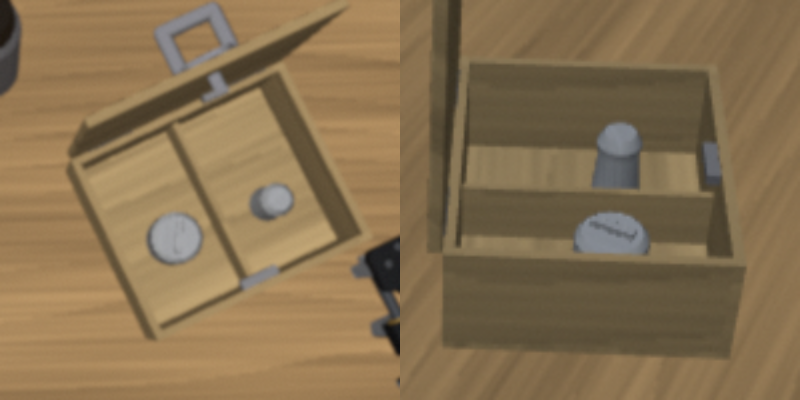

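Top view: the timer disc is centred at pixel (408,259.5) and the pepper pot at (456,240); the lid stands open. Computing the grasp.

Run:
```python
from h import *
t=snapshot("top")
g=cv2.cvtColor(t["img"],cv2.COLOR_RGB2HSV)
m=((g[:,:,1]<60)).astype(np.uint8); k=np.zeros_like(m); cv2.circle(k,(408,259),19,1,-1); m&=k
ys,xs=np.nonzero(m); (c,rr)=cv2.minEnclosingCircle(np.c_[xs,ys].astype(np.float32)); print(len(xs),xs.mean(),ys.mean(),c,rr)
p=[.4994,-.2232,.41]
for uv in((408,259.5),c):
    w=unproj(t,uv,.049); d=w-[p[0],p[1],0]; print(w,"in case",d@[.917,.399,0],d@[-.399,.917,0])
w=unproj(t,(408,259.5),.049)
move([w[0],w[1],.2],-1.16);
```

```text
570 406.93859649122805 258.7964912280702 (406.77777099609375, 259.0) 13.814126968383789
[ 0.4622 -0.1826  0.049 ] in case -0.017931414568299785 0.052107858692349206
[ 0.4633 -0.1801  0.049 ] in case -0.015923487766231235 0.05393899759119109
shift mm [ -52.5878 -135.4483  145.7923] turn deg [-0.0665 -0.0136  0.4321]
```

{"name": "carry_out", "arguments": {"motion": [[[-0.018, -0.045, 0], [0, 0, 0.4]], [[-0.036, -0.09, 0], [0, 0, 0.4]], [[-0.0535, -0.137, 0.02], [0, 0, 0.4]], [[-0.0535, -0.137, 0.06], [0, 0, 0.4]], [[-0.0535, -0.137, 0.1], [0, 0, 0.4]], [[-0.0535, -0.137, 0.146], [0, 0, 0.4]], [[-0.0535, -0.137, 0.19], [0, 0, 0.4]], [[-0.0535, -0.137, 0.23], [0, 0, 0.4]], [[-0.0535, -0.137, 0.23], [0, 0, 0.4]]], "gripper": 0.08}}

```text
clock: 9.85
position: [0.4588, -0.1766, 0.1091]
eef_rot: [-2.631, 1.716, 0.023]
contact_force: [-1.2, 0.2, 0.1]
opening: 0.846
grasp_force: 0.0
```

Run:
```python
from h import *
o=readout.observe(); print(o["position"],o["contact_force"],o["opening"]*94)
move([.463,-.181,.014],-1.16)
s=snapshot("side")
cv2.imwrite("pics/t1.png",cv2.resize(s["img"][60:260,280:480],(500,500))[:,:,::-1])
```

```text
[ 0.4588 -0.1766  0.1091] [-1.1914  0.1844  0.1023] 79.51374246189002
shift mm [ 6.8431 -2.8438 95.0055] turn deg [0.4482 0.697  0.228 ]
```

View pics/t1.png

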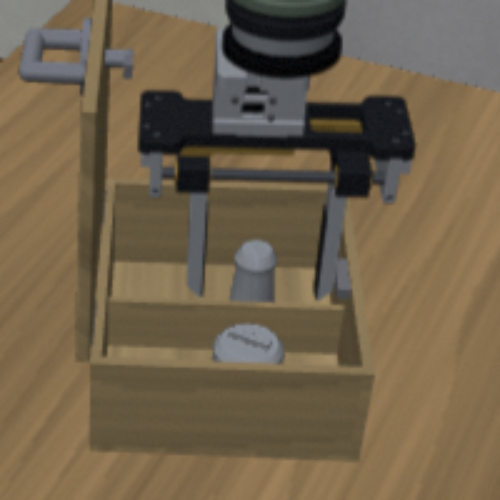

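The side view shows the open fingers spanning the timer with the body clear of the lid. Descending and gripping.

{"name": "carry_out", "arguments": {"motion": [[[0, 0, 0.03], [0, 0, 0]], [[0, 0, 0.055], [0, 0, 0]], [[0, 0, 0.08], [0, 0, 0]], [[0, 0, 0.095], [0, 0, 0]], [[0, 0, 0.1], [0, 0, 0]], [[0, 0, 0.1], [0, 0, 0]], [[0, 0, 0.1], [0, 0, 0]]]}}

```text
clock: 10.6
position: [0.4647, -0.1822, 0.0175]
eef_rot: [-2.629, 1.72, -0.006]
contact_force: [0.0, -0.4, -0.7]
opening: 0.852
grasp_force: 0.0
```

{"name": "carry_out", "arguments": {"motion": [[[0, 0, 0], [0, 0, 0]], [[0, 0, 0], [0, 0, 0]], [[0, 0, 0], [0, 0, 0]], [[0, 0, 0], [0, 0, 0]], [[0, 0, 0], [0, 0, 0]], [[0, 0, 0], [0, 0, 0]]], "gripper": 0.045, "force": 20}}

```text
clock: 11.2
position: [0.4628, -0.1816, 0.0158]
eef_rot: [2.629, -1.72, 0.001]
contact_force: [-0.5, 0.2, 3.6]
opening: 0.566
grasp_force: 20.0
```

Run:
```python
from h import *
o=readout.observe(); print(o["position"],o["eef_rot"],o["contact_force"],o["opening"]*94,o["grasp_force"])
```

```text
[ 0.4628 -0.1816  0.0158] [ 2.6286 -1.7204  0.0006] [-0.55    0.178   3.5893] 53.220257682861 20.000573998549953
```

Gripped: 53 mm at 20 N. Lift, then go sideways clear of the lid.

{"name": "carry_out", "arguments": {"motion": [[[0, 0, -0.02], [0, 0, 0]], [[0, 0, -0.05], [0, 0, 0]], [[0, 0, -0.085], [0, 0, 0]], [[0, 0, -0.12], [0, 0, 0]], [[0, 0, -0.155], [0, 0, 0]], [[0, 0, -0.185], [0, 0, 0]], [[-0.03, 0, -0.19], [0, 0, 0]], [[-0.06, 0, -0.19], [0, 0, 0]], [[-0.09, 0, -0.19], [0, 0, 0]], [[-0.12, 0, -0.19], [0, 0, 0]], [[-0.15, 0, -0.19], [0, 0, 0]], [[-0.15, 0, -0.19], [0, 0, 0]], [[-0.15, 0, -0.19], [0, 0, 0]]]}}

```text
clock: 12.5
position: [0.4021, -0.0436, 0.2049]
eef_rot: [2.629, -1.718, -0.001]
contact_force: [-0.6, -1.6, -1.0]
opening: 0.572
grasp_force: 20.0
```

Run:
```python
from h import *
o=readout.observe(); print(o["position"],o["eef_rot"],o["contact_force"],o["opening"]*94,o["grasp_force"],o["joints"])
move([.508,.2066,.205],.473)
t=snapshot("top"); 
# refine mat centre by colour
for uv in((224,244.5),): print(unproj(t,uv,.008))
```

```text
[ 0.4021 -0.0436  0.2049] [ 2.6293 -1.7185 -0.0005] [-0.5627 -1.5667 -1.049 ] 53.77342393814195 19.999733000295237 [-0.3224 -0.1734  1.9286 -0.0004  1.3868  2.4063]
shift mm [-186.646  -197.3807   -0.2205] turn deg [  0.0261   0.0281 -93.4365]
[0.5088 0.2064 0.008 ]
```

{"name": "carry_out", "arguments": {"motion": [[[-0.016, -0.017, 0], [0, 0, -8]], [[-0.032, -0.034, 0], [0, 0, -16]], [[-0.048, -0.051, 0], [0, 0, -24]], [[-0.064, -0.068, 0], [0, 0, -32]], [[-0.08, -0.085, 0], [0, 0, -40]], [[-0.096, -0.102, 0], [0, 0, -48]], [[-0.112, -0.119, 0], [0, 0, -56]], [[-0.128, -0.136, 0], [0, 0, -64]], [[-0.144, -0.153, 0], [0, 0, -72]], [[-0.16, -0.17, 0], [0, 0, -80]], [[-0.176, -0.186, 0], [0, 0, -88]], [[-0.1865, -0.1975, 0], [0, 0, -93.4]], [[-0.1865, -0.1975, 0], [0, 0, -93.4]], [[-0.1865, -0.1975, 0], [0, 0, -93.4]], [[-0.1865, -0.1975, 0], [0, 0, -93.4]]]}}

```text
clock: 14.05
position: [0.5089, 0.2049, 0.205]
eef_rot: [3.055, 0.729, -0.002]
contact_force: [-1.0, -0.1, -2.2]
opening: 0.566
grasp_force: 20.0
```

Run:
```python
from h import *
o=readout.observe(); print(o["position"],o["eef_rot"],o["contact_force"],o["opening"]*94,o["grasp_force"],o["joints"])
move([.508,.2066,.020],.473)
```

```text
[0.5089 0.2049 0.205 ] [ 3.0553  0.7291 -0.0017] [-1.0156 -0.0587 -2.1624] 53.15708581944959 19.9997475463897 [ 0.2252  0.1521  1.6063 -0.0005  1.3843  1.3276]
shift mm [  0.1654  -2.0123 184.9909] turn deg [ 0.013   0.0681 -0.2561]
```

{"name": "carry_out", "arguments": {"motion": [[[0, -0.001, 0.04], [0, 0, 0]], [[0, -0.001, 0.08], [0, 0, 0]], [[0, -0.001, 0.12], [0, 0, 0]], [[0, -0.001, 0.15], [0, 0, 0]], [[0, -0.001, 0.17], [0, 0, 0]], [[0, -0.001, 0.178], [0, 0, 0]], [[0, -0.001, 0.182], [0, 0, 0]], [[0, -0.001, 0.185], [0, 0, 0]], [[0, -0.001, 0.187], [0, 0, 0]], [[0, -0.001, 0.187], [0, 0, 0]], [[0, -0.001, 0.187], [0, 0, 0]]]}}

```text
clock: 15.15
position: [0.5091, 0.2071, 0.0193]
eef_rot: [3.055, 0.733, 0.002]
contact_force: [0.1, 0.2, -2.3]
opening: 0.571
grasp_force: 20.0
```

{"name": "carry_out", "arguments": {"motion": [[[0, 0, 0.001], [0, 0, 0]], [[0, 0, 0.002], [0, 0, 0]], [[0, 0, 0.002], [0, 0, 0]], [[0, 0, 0.002], [0, 0, 0]]]}}

```text
clock: 15.55
position: [0.5091, 0.2072, 0.0178]
eef_rot: [3.055, 0.733, 0.002]
contact_force: [-2.9, -1.0, 4.5]
opening: 0.565
grasp_force: 20.0
```

Touching the mat at 4.5 N. Release and rise.

{"name": "carry_out", "arguments": {"motion": [[[0, 0, 0], [0, 0, 0]], [[0, 0, 0], [0, 0, 0]], [[0, 0, 0], [0, 0, 0]], [[0, 0, 0], [0, 0, 0]], [[0, 0, 0], [0, 0, 0]], [[0, 0, -0.02], [0, 0, 0]], [[0, 0, -0.05], [0, 0, 0]], [[0, 0, -0.09], [0, 0, 0]], [[0, 0, -0.13], [0, 0, 0]], [[0, 0, -0.17], [0, 0, 0]], [[0, 0, -0.21], [0, 0, 0]], [[0, 0, -0.25], [0, 0, 0]], [[0, 0, -0.29], [0, 0, 0]], [[0, 0, -0.327], [0, 0, 0]], [[0, 0, -0.327], [0, 0, 0]]], "gripper": 0.075}}

```text
clock: 17.05
position: [0.5114, 0.2077, 0.3506]
eef_rot: [3.055, 0.733, 0.02]
contact_force: [0.6, -0.2, 1.2]
opening: 0.8
grasp_force: 0.0
```

Run:
```python
from h import *
o=readout.observe(); print(o["position"],o["eef_rot"],o["contact_force"],o["opening"]*94,o["joints"])
# back above the bar in two legs
move([.402,-.044,.345],-1.16); move([.634,-.1662,.345],-1.16)
s=snapshot("side"); t=snapshot("top")
a=cv2.resize(s["img"][270:430,170:330],(400,400)); b=cv2.resize(s["img"][50:250,260:460],(400,400))
cv2.imwrite("pics/m1.png",np.hstack([a,b])[:,:,::-1])
P=[[.509,.207,.056],[.508,.2066,.008],[.634,-.1662,.265]]; print(proj(s,P))
```

```text
[0.5114 0.2077 0.3506] [3.0547 0.7332 0.0202] [ 0.6008 -0.1751  1.234 ] 75.17486626839413 [0.2289 0.0755 1.3958 0.     1.6574 1.3286]
shift mm [-211.76    174.5722    3.4744] turn deg [-0.4496 -0.693  93.4547]
shift mm [-60.5139 388.7566   6.0209] turn deg [-0.4496 -0.693  93.4547]
[[247.8171 339.6416]
 [251.146  358.9319]
 [292.2606  77.44  ]]
```

View pics/m1.png

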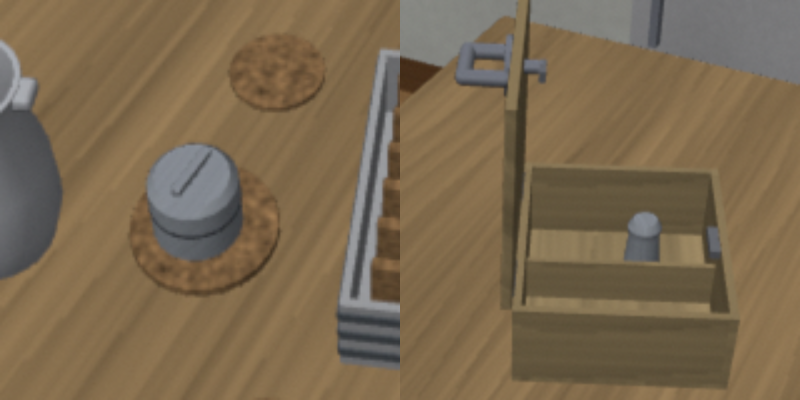

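The timer stands upright near the centre of the mat (crop ~(197,200)); the lid is still open with the bar at side pixel (292,81). Returning to above the bar.

{"name": "carry_out", "arguments": {"motion": [[[-0.005, 0.032, 0], [0, 0, 8]], [[-0.01, 0.064, 0], [0, 0, 16]], [[-0.015, 0.096, 0], [0, 0, 24]], [[-0.02, 0.128, 0], [0, 0, 32]], [[-0.025, 0.16, 0], [0, 0, 40]], [[-0.03, 0.192, 0], [0, 0, 48]], [[-0.035, 0.224, 0], [0, 0, 56]], [[-0.04, 0.256, 0], [0, 0, 64]], [[-0.045, 0.288, 0], [0, 0, 72]], [[-0.05, 0.32, 0], [0, 0, 80]], [[-0.055, 0.354, 0], [0, 0, 88]], [[-0.06, 0.388, 0], [0, 0, 93.4]], [[-0.06, 0.388, 0], [0, 0, 93.4]], [[-0.06, 0.388, 0], [0, 0, 93.4]], [[-0.06, 0.388, 0], [0, 0, 93.4]], [[-0.06, 0.388, 0], [0, 0, 93.4]]], "gripper": 0.034}}

```text
clock: 18.75
position: [0.6308, -0.1646, 0.3431]
eef_rot: [-2.63, 1.718, 0.001]
contact_force: [-0.5, 0.1, 0.1]
opening: 0.368
grasp_force: 0.0
```

Run:
```python
from h import *
o=readout.observe(); print(o["position"],o["eef_rot"],o["contact_force"],o["opening"]*94,o["joints"])
move([.634,-.1662,.2455],-1.155)
```

```text
[ 0.6308 -0.1646  0.3431] [-2.6303  1.7177  0.0015] [-0.4653  0.1445  0.0605] 34.616137907458246 [-0.388   0.3105  1.1351  0.0003  1.6969  2.3399]
shift mm [ 2.8744 -2.3241 97.6262] turn deg [ 0.0238  0.0486 -0.1177]
```

{"name": "carry_out", "arguments": {"motion": [[[0.002, -0.003, 0], [0, 0, 0]], [[0.003, -0.003, 0.015], [0, 0, 0]], [[0.003, -0.003, 0.03], [0, 0, 0]], [[0.003, -0.003, 0.045], [0, 0, 0]], [[0.003, -0.003, 0.06], [0, 0, 0]], [[0.003, -0.003, 0.075], [0, 0, 0]], [[0.003, -0.003, 0.09], [0, 0, 0]], [[0.003, -0.003, 0.0975], [0, 0, 0]], [[0.003, -0.003, 0.0975], [0, 0, 0]], [[0.003, -0.003, 0.0975], [0, 0, 0]]]}}

```text
clock: 19.75
position: [0.6353, -0.1677, 0.2463]
eef_rot: [-2.628, 1.721, -0.001]
contact_force: [0.3, -0.1, 0.2]
opening: 0.368
grasp_force: 0.0
```

{"name": "carry_out", "arguments": {"motion": [[[0, 0, 0], [0, 0, 0]], [[0, 0, 0], [0, 0, 0]], [[0, 0, 0], [0, 0, 0]], [[0, 0, 0], [0, 0, 0]], [[0, 0, 0], [0, 0, 0]], [[0, 0, 0], [0, 0, 0]]], "gripper": 0, "force": 30}}

```text
clock: 20.35
position: [0.6352, -0.1679, 0.2467]
eef_rot: [2.628, -1.72, 0.002]
contact_force: [-0.2, 0.1, 3.6]
opening: 0.14
grasp_force: 30.0
```

Run:
```python
from h import *
o=readout.observe(); print(o["position"],o["eef_rot"],o["contact_force"],o["opening"]*94,o["grasp_force"])
for r in arc(1.55,.8,14)+arc(.8,0,14): print([round(float(v),4) for v in r[0]])
```

```text
[ 0.6352 -0.1679  0.2467] [ 2.6284 -1.7205  0.0016] [-0.1616  0.1498  3.5583] 13.162742002773747 30.00106304883957
[0.0, 0.0093, -0.0022]
[0.0, 0.0188, -0.004]
[0.0, 0.0283, -0.0052]
[0.0, 0.0379, -0.0059]
[0.0, 0.0474, -0.0061]
[0.0, 0.057, -0.0058]
[0.0, 0.0666, -0.005]
[0.0, 0.0761, -0.0036]
[0.0, 0.0855, -0.0018]
[0.0, 0.0948, 0.0005]
[0.0, 0.104, 0.0034]
[0.0, 0.113, 0.0067]
[0.0, 0.1218, 0.0105]
[0.0, 0.1304, 0.0148]
[0.0, 0.0089, 0.0051]
[0.0, 0.0175, 0.0106]
[0.0, 0.0258, 0.0166]
[0.0, 0.0337, 0.0231]
[0.0, 0.0412, 0.0301]
[0.0, 0.0483, 0.0374]
[0.0, 0.055, 0.0452]
[0.0, 0.0612, 0.0533]
[0.0, 0.067, 0.0618]
[0.0, 0.0722, 0.0705]
[0.0, 0.077, 0.0796]
[0.0, 0.0812, 0.0889]
[0.0, 0.0849, 0.0985]
[0.0, 0.088, 0.1082]
```

Bar gripped again. Closing along the reversed arc, matched to the earlier measured points.

{"name": "carry_out", "arguments": {"motion": [[[0, 0.0095, -0.002], [0, 0, 0]], [[0, 0.019, -0.004], [0, 0, 0]], [[0, 0.0285, -0.005], [0, 0, 0]], [[0, 0.0385, -0.006], [0, 0, 0]], [[0, 0.048, -0.006], [0, 0, 0]], [[0, 0.058, -0.006], [0, 0, 0]], [[0, 0.0675, -0.005], [0, 0, 0]], [[0, 0.0775, -0.0035], [0, 0, 0]], [[0, 0.087, -0.0015], [0, 0, 0]], [[0, 0.0965, 0.001], [0, 0, 0]], [[0, 0.106, 0.004], [0, 0, 0]], [[0, 0.115, 0.007], [0, 0, 0]], [[0, 0.124, 0.011], [0, 0, 0]], [[0, 0.133, 0.0155], [0, 0, 0]], [[0, 0.133, 0.0155], [0, 0, 0]]]}}

```text
clock: 21.85
position: [0.5107, -0.2218, 0.229]
eef_rot: [2.625, -1.721, -0.005]
contact_force: [0.2, -3.5, -1.7]
opening: 0.139
grasp_force: 30.0
```

Run:
```python
from h import *
o=readout.observe(); print(o["position"],o["eef_rot"],o["contact_force"],o["opening"]*94,o["grasp_force"])
d=o["position"]-[.4342,-.2536,.1193]; print("along case x",d@[.917,.399,0],"y",d@[-.399,.917,0],"z",d[2])
```

```text
[ 0.5107 -0.2218  0.229 ] [ 2.625  -1.7205 -0.0051] [ 0.179  -3.5168 -1.7466] 13.091147061116763 29.986588060855865
along case x 0.08287332916453172 y -0.0013573252292182858 z 0.10970006165290595
```

{"name": "carry_out", "arguments": {"motion": [[[0, 0.0087, 0.005], [0, 0, 0]], [[0, 0.017, 0.011], [0, 0, 0]], [[0, 0.025, 0.017], [0, 0, 0]], [[0, 0.0325, 0.0235], [0, 0, 0]], [[0, 0.0395, 0.0305], [0, 0, 0]], [[0, 0.0465, 0.038], [0, 0, 0]], [[0, 0.053, 0.046], [0, 0, 0]], [[0, 0.059, 0.0545], [0, 0, 0]], [[0, 0.0645, 0.063], [0, 0, 0]], [[0, 0.0695, 0.072], [0, 0, 0]], [[0, 0.074, 0.081], [0, 0, 0]], [[0, 0.078, 0.0905], [0, 0, 0]], [[0, 0.081, 0.1], [0, 0, 0]], [[0, 0.083, 0.106], [0, 0, 0]], [[0, 0.0835, 0.11], [0, 0, 0]], [[0, 0.0835, 0.112], [0, 0, 0]], [[0, 0.0835, 0.112], [0, 0, 0]]]}}

```text
clock: 23.55
position: [0.4348, -0.2549, 0.1191]
eef_rot: [2.626, -1.718, -0.005]
contact_force: [-8.2, -1.4, 9.6]
opening: 0.143
grasp_force: 30.0
```

Run:
```python
from h import *
o=readout.observe(); print(o["position"],o["eef_rot"],o["contact_force"],o["opening"]*94,o["grasp_force"])
d=o["position"]-[.4342,-.2536,.1193]; print("along case x",d@[.917,.399,0],"y",d@[-.399,.917,0],"z",d[2])
```

```text
[ 0.4348 -0.2549  0.1191] [ 2.6264 -1.718  -0.0053] [-8.1514 -1.4201  9.6079] 13.450130374822828 30.006563365459442
along case x 1.8352370593696115e-05 y -0.0014016243470169442 z -0.00024679663661221485
```

Shut (same height as at start). Turn the latch back by -86°, pressing lightly and re-centring on the knob axis.

{"name": "carry_out", "arguments": {"motion": [[[-0.001, 0, 0.001], [0, 0, 0]], [[-0.002, 0, 0.001], [0, 0, -4]], [[-0.003, 0, 0.001], [0, 0, -11]], [[-0.003, 0, 0.001], [0, 0, -18]], [[-0.003, 0, 0.001], [0, 0, -25]], [[-0.003, 0, 0.001], [0, 0, -32]], [[-0.003, 0, 0.001], [0, 0, -39]], [[-0.003, 0, 0.001], [0, 0, -46]], [[-0.003, 0, 0.001], [0, 0, -53]], [[-0.003, 0, 0.001], [0, 0, -60]], [[-0.003, 0, 0.001], [0, 0, -67]], [[-0.003, 0, 0.001], [0, 0, -74]], [[-0.003, 0, 0.001], [0, 0, -80]], [[-0.003, 0, 0.001], [0, 0, -84]], [[-0.003, 0, 0.001], [0, 0, -86]], [[-0.003, 0, 0.001], [0, 0, -86]], [[-0.003, 0, 0.001], [0, 0, -86]]]}}

```text
clock: 25.25
position: [0.4363, -0.251, 0.1191]
eef_rot: [-3.095, -0.534, -0.002]
contact_force: [-2.1, 1.6, 12.3]
opening: 0.135
grasp_force: 30.0
```

Run:
```python
from h import *
o=readout.observe(); print(o["position"],o["contact_force"],o["torque"],o["opening"]*94,o["grasp_force"])
Rm=R.from_rotvec(o["eef_rot"]).as_matrix(); print("latch ~",.41-np.arctan2(Rm[1,0],Rm[0,0]))
```

```text
[ 0.4363 -0.251   0.1191] [-2.1394  1.6139 12.2893] [0.6204 0.4839 0.0162] 12.697160837202953 30.01011371612549
latch ~ 0.06805933712986229
```

Latch ≈0.07. Release, rise and check.

{"name": "carry_out", "arguments": {"motion": [[[0, 0, 0], [0, 0, 0]], [[0, 0, 0], [0, 0, 0]], [[0, 0, 0], [0, 0, 0]], [[0, 0, 0], [0, 0, 0]], [[0, 0, 0], [0, 0, 0]], [[0, 0, -0.02], [0, 0, 0]], [[0, 0, -0.05], [0, 0, 0]], [[0, 0, -0.09], [0, 0, 0]], [[0, 0, -0.13], [0, 0, 0]], [[-0.05, 0.02, -0.15], [0, 0, 0]], [[-0.1, 0.04, -0.15], [0, 0, 0]], [[-0.14, 0.09, -0.15], [0, 0, 0]], [[-0.18, 0.13, -0.15], [0, 0, 0]], [[-0.2, 0.17, -0.15], [0, 0, 0]], [[-0.2, 0.17, -0.15], [0, 0, 0]], [[-0.2, 0.17, -0.15], [0, 0, 0]]], "gripper": 0.05}}

```text
clock: 26.85
position: [0.3023, -0.4815, 0.2665]
eef_rot: [-3.097, -0.528, 0.001]
contact_force: [0.1, 0.5, -0.3]
opening: 0.534
grasp_force: 0.0
```

Run:
```python
from h import *
o=readout.observe(); print(o["position"],o["contact_force"])
s=snapshot("side"); t=snapshot("top")
a=cv2.resize(t["img"][130:350,150:520],(800,476))
b=cv2.resize(s["img"][110:250,300:450],(250,233)); a[:233,550:]=b
cv2.imwrite("pics/f1.png",a[:,:,::-1])
```

```text
[ 0.3023 -0.4815  0.2665] [ 0.1346  0.4553 -0.3117]
```

View pics/f1.png

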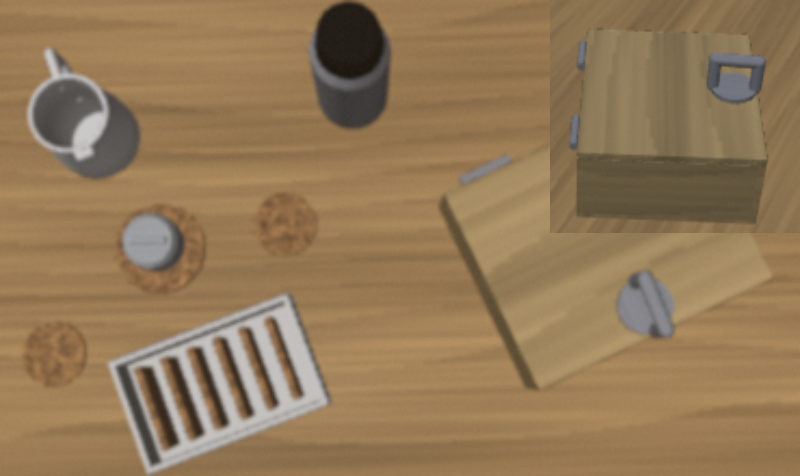

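The picture shows the lid shut, the bow back in its locked direction (crop (655,303)), the timer on the mat, and everything else in place. Handing in.

Run:
```python
from plant import workorder
print(workorder.finish_job())
```

```text
the job is handed in; nothing more can be done
None
```

The job is handed in at about 27 s on the robot's clock: the egg timer stands on the 90 mm mat, the lid is shut and the latch is locked (about 0.07 rad by the tool angle), and the last picture shows the jug, basket and flask where they were; the pepper pot was in place when last seen before closing, and no verdict was returned.

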